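# Dock the tooling plate and lock it with the T-key

## Robot

A 7-joint arm with a two-finger parallel gripper is mounted at the origin on the work surface. World frame = base frame: x ahead of the robot, y to its left, z up, the work surface at z = 0. Lengths are in m, angles in rad, forces in N, time in s.
With the tool pointing down it reaches from about 0.35 to 0.9 m from the base axis. Payload 7.2 kg.
Tool frame: the origin (TCP) lies on the mounting face of the last link; the fingertips stand 182 mm ahead of it and the grasp point (between the pads) lies 163 mm ahead of it; z points along the fingers, x is the direction in which the jaws open and shut, and the axes are right-handed (so a half turn about z gives the same grasp; the last joint's range is limited). The gripper opens to 88 mm and grips with 3 to 60 N. Pads are 20 mm wide; open, the fingers measure 115 mm over their backs; the gripper's body (75 mm by 178 mm) begins 61 mm behind the grasp point.
Start: joints at [-1.369, 0.411, -0.013, 1.596, 0.006, 1.134, -0.082], TCP at [0.167, 0.602, 0.405] pointing down, gripper open.
Joint ranges: [-2.95, 2.95], [-0.29, 1.99], [-1.47, 1.44], [0.14, 2.54], [-1.03, 4.17], [0.13, 1.85], [-2.86, 2.86]. Speed limits (rad/s): [2.39, 2.39, 3.01, 3.01, 3.14, 3.14, 3.14].

## Interface

Orientations are given as a unit quaternion [x, y, z, w].
In Python, from rig import ctrl, claw, planner, optics, job, status gives the robot as it stands. Calls block until the motion is done:
- ctrl.goto(position, orientation): joint-space move of the TCP to a pose.
- ctrl.move_straight(position, feed=0.15, ori=None, contact_N=None): straight line of the TCP; ori=None keeps the orientation; feed is the mean speed in m/s. With contact_N (N) it stops when the force on the tool has changed by that much, and returns True; else False.
- ctrl.set_joints(angles): joint-space move.
- claw.gripper_to(opening, newtons=None): opening from 0.0 (shut) to 1.0 (fully open); newtons is the grip in N (None keeps the last); returns when the fingers have stopped.
- ctrl.sleep(seconds).
- planner.inverse_kinematics(position, orientation): joint angles nearest the present ones, or None.
- optics.snapshot(name): name is "scene" or "top" or "wrist"; returns a dict with "color" (420x560x3 uint8, blue, green, red), "depth" (420x560 float32, m along the optical axis (not along the pixel's ray), 0 where there is no reading), "K" (3x3 intrinsics, pixels), "rvec" (rotation vector, rad) and "tvec" (3), from world to camera coordinates, as OpenCV has them. Camera axes: x right, y down, z forward; pixel columns grow to the right and rows downward; lengths in m; the calibration is good to about 2 mm. The wrist camera is an equidistant fisheye: a pixel r from the principal point sees the ray r / f radians off the axis. A picture is of the moment at which its call begins.
A pose or a line that the arm cannot do raises ctrl.IKError and nothing moves.
- job.close_job(): hands the job in, once; it reports no verdict.
Readings, each from a call of its own:
- status.current_clock(): time.
- status.current_qpos(): joint angles.
- status.current_joint_vel(): joint speeds.
- status.current_joint_efforts(): joint torques, N m.
- status.current_tcp_pos(): TCP position.
- status.current_orientation(): TCP orientation.
- status.current_force(): force on the tool from outside, world axes, zero at the start.
- status.current_wrist_torque(): the same for the moment, N m.
- status.current_grip_width(): opening from 0.0 (shut) to 1.0 (fully open).
Only numpy, scipy, OpenCV 4.12 (cv2) and the standard library are available. Lean on these libraries where they do the work, as an engineer would, in place of code of your own. Each camera call takes 0.05 s, during which the arm holds its last target.

## Task

Push the tooling plate fully home against its back stops, then take the square-socket T-key from its holder, lower it down the guide tube onto the recessed square stem and turn it clockwise to the stop so that the retaining dog swings across the front of the plate. Stand the key back in the holder tube it came from and let go. Work the dog only with the key, and leave the nut runner, the spanner, the bearing block and the spacer tray alone.

Things in the scene. Friction and masses are not known exactly. Their poses are not given: they have to be found in the camera images.
- dock: fixed black base 240 x 230 x 12 mm, x -140..100, y -150..80 mm. Origin on the work surface under the docked plate's middle; x = the way the plate slides home, y left, z up. Plate slides on strips between two low rails (tops z 30 mm, 1.5 mm side play) to two back stops; home = plate origin at x 0, y 0. Key tower at x -87, y -108 mm: 76 mm square flange, top z 46 mm, with the upright guide tube
- plate: loose aluminium tooling plate 150 (x) x 120 (y) x 16 mm, about 0.8 kg, with a white ring nest and small stops on top; sits between the rails, drawn 30 to 60 mm out towards the robot (dock -x). Origin at the centre of its underside, axes as the dock's. Sliding it takes about 5 N
- plate_handle (a point): middle of the plate's pull handle, a round steel bar 12 mm thick and 84 mm long along the plate's y, 60 mm in front of the plate's origin and 46 mm above its underside (62 mm above the work surface, open below); can be pushed or pinched
- shaft_mouth (a point): centre of the open top of the guide tube, 145 mm above the work surface; outside 48 mm (60 mm at the flared rim), bore 40 mm, straight and upright. The top of the square stem is 84 mm below this point on the same axis
- stem_seat (a point): on the tube's axis, 35 mm above the work surface, 110 mm below the mouth: where the open end of the key (key origin) comes when it is fully down on the stem. The stem is 14 mm square, 32 mm tall, its top 10 mm tapered to a 6 mm square
- lock (a joint): turn of the square stem and its retaining dog, rad: 0 = dog along dock -x; grows clockwise seen from above to the stop at 1.571 = dog along dock +y, 2 mm before the plate's front edge. Starts 0.15 to 0.4. Stem faces are parallel and square to the dog: stem yaw = dock yaw - joint value (repeats every quarter turn). Friction 0.2 N m, stays where left. Blocked by the plate while that is out
- dog_tip (a point): tip of the retaining dog, a dark steel bar 20 mm wide and 12 mm thick that reaches 74 mm out from the stem's axis below the flange, its middle 23 mm above the work surface; shows the stem's angle
- key: dark steel square-socket T-key, 170 mm tall, about 0.42 kg, upright in one of the holder tubes; has the longer, flat-sided bar. Origin: middle of its open lower end; z up the shank, x along the T-bar. Socket 24 mm square outside, 16 mm square and 26 mm deep inside, faces along x and y, 0.15 rad play each way on the stem. Round 33 mm guide collar 78 to 92 mm above the origin
- key_bar (a point): middle of the key's T-bar, 160 mm above the key's origin; the bar is 120 mm long (key x), 16 mm thick (key y) and 20 mm high: pinch it across y from above
- holder: fixed black holder plate 210 (x) x 75 x 8 mm with two upright steel tubes at x -65 and +65 mm: outside 48 mm (58 mm at the rim), bore 40 mm, top 103 mm above the work surface. Origin at the centre of its underside
- holder_near (a point): middle of the inner floor of the holder tube at x -65 mm (nearer the robot), 8 mm above the work surface
- holder_far (a point): middle of the inner floor of the other holder tube, at x +65 mm
- nut_runner: bystander in the other holder tube: T-handled nut runner, 146 mm tall, with a round black grip bar 80 mm long and 20 mm thick. Origin at the middle of its lower end
- spanner: bystander: steel spanner 190 mm long lying on the deck to the right
- bearing_block: bystander: aluminium bearing block 44 x 100 x 64 mm, left behind the dock
- spacer_tray: bystander: open grey tray 100 x 140 x 35 mm with spacer bushes, right of the dock
Not all that is in view belongs to the job. Leave any purple or turquoise look-alike of the holder alone.

How it is judged:
By the outcome, as a careful person would: the job done as asked, in the order asked, and still so for the second after the job is handed in, with the robot touching nothing.
It also fails if it takes over 67 s, if anything falls off the work surface, if the arm or the gripper's body presses on something with over 40 N, if the wrist force passes 120 N, or if a joint passes its speed limit or range.

## Working session

There is one attempt and no reset: what is moved stays moved. The work goes in short steps, each a Python script; the robot and the scene stay as the last script left them, time stands still between calls to the robot, and variables do not carry over. Pictures are saved under pics/ and viewed, and the job is handed in when it is done.

```bash
ls; mkdir -p pics
cat > h.py <<'E'
import numpy as np, cv2
from rig import ctrl, claw, planner, optics, job, status
def snap(n,f):
    s=optics.snapshot(n); cv2.imwrite('pics/'+f+'.png',s['color']); np.savez('pics/'+f+'.npz',**s); return s
E
python3 - <<'E'
from h import *
for n in ['scene','top','wrist']:
    s=snap(n,n+'0'); print(n,s['K'].tolist(),s['rvec'],s['tvec'])
print(status.current_clock(),status.current_orientation(),status.current_force())
E
```

```text
pics
scene [[417.8125392503444, 0.0, 282.983586179068], [0.0, 417.8125392503444, 211.8143260550246], [0.0, 0.0, 1.0]] [ 1.3763852   2.29865671 -0.82315419] [ 0.25800316 -0.26618418  1.72186719]
top [[491.553503310332, 0.0, 279.22660432532507], [0.0, 491.553503310332, 215.12210689895463], [0.0, 0.0, 1.0]] [ 2.14543833 -2.11771418  0.20725369] [-0.03065667  0.52534841  1.32315955]
wrist [[325.19226210127806, 0.0, 276.4994220165242], [0.0, 325.19226210127806, 215.13285205601431], [0.0, 0.0, 1.0]] [-2.29448828 -1.74554273 -0.26888916] [-0.62186053 -0.03535381  0.39285829]
0.15 [ 7.95767469e-01  6.05602009e-01 -4.37930360e-04  3.87037751e-04] [ 0.35592041 -0.24781881 -0.00890738]
```

View pics/scene0.png

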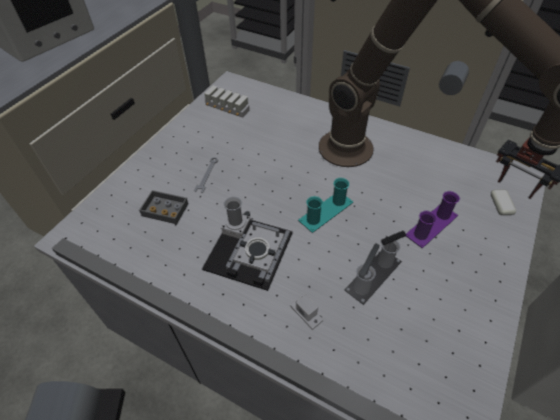

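View pics/top0.png

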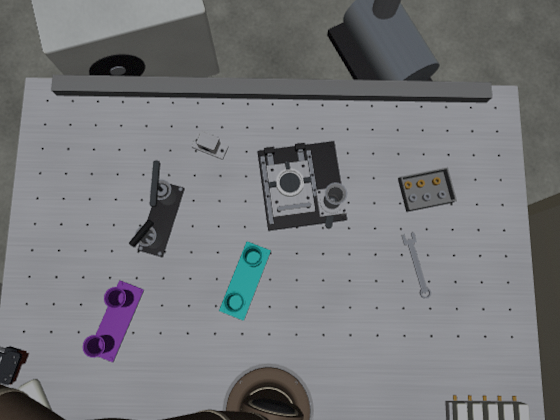

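View pics/wrist0.png

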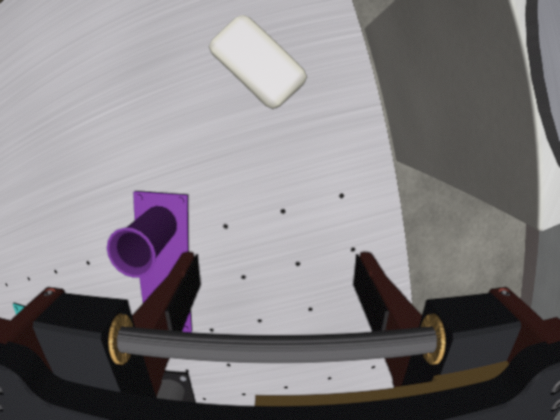

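The top view shows the dock at about (302,186), with the tower at (335,195). The black holder is at (160,220), with T-tools at (156,184) and (143,235). The look-alikes are turquoise at (245,280) and purple at (113,320). Next I'll enlarge crops of the dock and the holder.

Run:
```python
import cv2,numpy as np
t=cv2.imread('pics/top0.png'); s=cv2.imread('pics/scene0.png')
a=cv2.resize(t[135:240,250:355],None,fx=5.5,fy=5.5,interpolation=cv2.INTER_CUBIC)
cv2.imwrite('pics/c1.png',cv2.convertScaleAbs(a,alpha=1.5,beta=20))
a=cv2.resize(t[145:270,110:210],None,fx=4.7,fy=4.7,interpolation=cv2.INTER_CUBIC)
cv2.imwrite('pics/c2.png',cv2.convertScaleAbs(a,alpha=1.5,beta=20))
a=cv2.resize(s[180:310,195:425],None,fx=3.4,fy=3.4,interpolation=cv2.INTER_CUBIC)
cv2.imwrite('pics/c3.png',cv2.convertScaleAbs(a,alpha=1.7,beta=20))
```

```text
(no output)
```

View pics/c1.png

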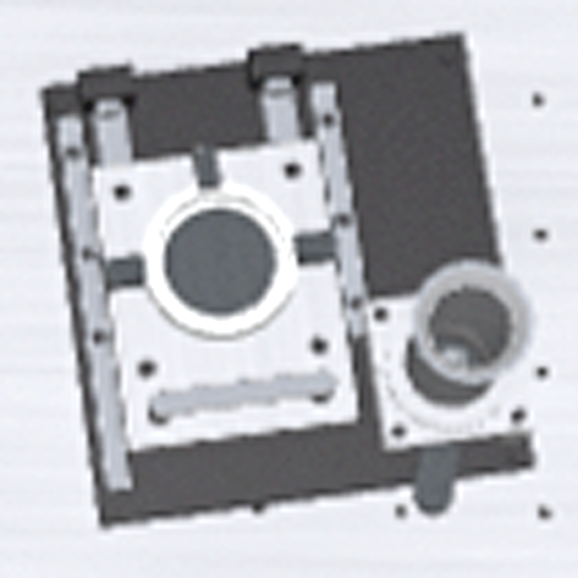

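View pics/c2.png

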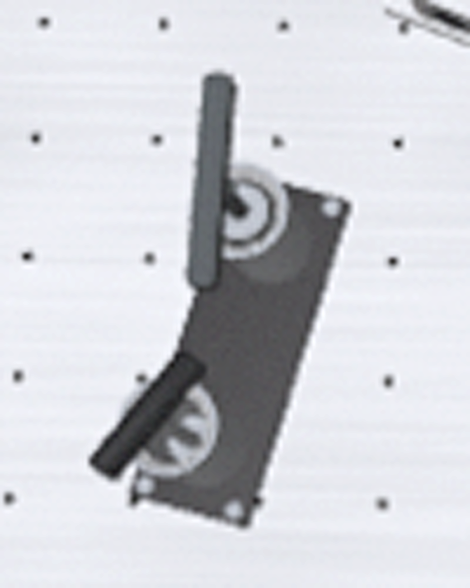

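View pics/c3.png

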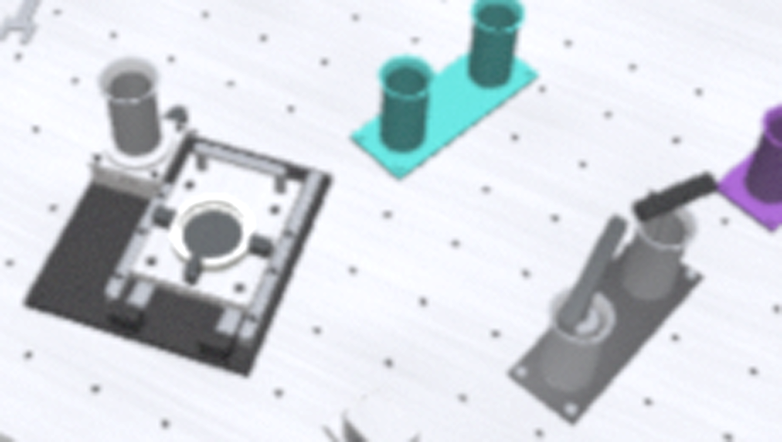

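The key is the longer, flat-sided grey bar at top px (156,184). The short, round, black bar at (143,235) is the nut runner. The holder is the black one, not the turquoise or purple look-alike. Next I'll work out coarse poses.

```bash
cat >> h.py <<'E'
def ray(s,uv,fish=False):
    uv=np.atleast_2d(np.array(uv,float)); K=s['K']; R=cv2.Rodrigues(s['rvec'])[0]; t=np.array(s['tvec']).ravel()
    d=(uv-[K[0,2],K[1,2]])/[K[0,0],K[1,1]]
    if fish:
        th=np.linalg.norm(d,axis=1,keepdims=True); d=d/np.maximum(th,1e-9)
        v=np.hstack([d*np.sin(th),np.cos(th)])
    else: v=np.hstack([d,np.ones((len(d),1))])
    return -R.T@t, v@R
def onplane(s,uv,z,fish=False):
    c,v=ray(s,uv,fish); k=(np.array(z)-c[2])/v[:,2]; return c+v*k[:,None]
def proj(s,P,fish=False):
    P=np.atleast_2d(np.array(P,float)); R=cv2.Rodrigues(s['rvec'])[0]; c=P@R.T+np.array(s['tvec']).ravel(); K=s['K']
    if fish:
        r=np.linalg.norm(c[:,:2],axis=1,keepdims=True); th=np.arctan2(r,c[:,2:]); d=c[:,:2]/np.maximum(r,1e-9)*th
    else: d=c[:,:2]/c[:,2:]
    return d*[K[0,0],K[1,1]]+[K[0,2],K[1,2]]
def rigid(A,B):
    """2D fit B = R A + t ; returns yaw,t,residual"""
    A=np.array(A,float);B=np.array(B,float)[:,:2];a=A.mean(0);b=B.mean(0);H=(A-a).T@(B-b)
    y=np.arctan2(H[0,1]-H[1,0],H[0,0]+H[1,1]);R=np.array([[np.cos(y),-np.sin(y)],[np.sin(y),np.cos(y)]])
    t=b-R@a; return y,t,np.linalg.norm(B-(A@R.T+t),axis=1)
E
python3 - <<'E'
from h import *
s=np.load('pics/top0.npz')
c1=lambda p:np.array(p)/5.5+[250,135]-0.4
c2=lambda p:np.array(p)/4.7+[110,145]-0.4
P=onplane(s,c1([(42,88),(465,33),(103,525),(533,463)]),0.012)
y,t,r=rigid([(.1,.08),(.1,-.15),(-.14,.08),(-.14,-.15)],P);print('dock',y,t,r)
R=np.array([[np.cos(y),-np.sin(y)],[np.sin(y),np.cos(y)]])
for n,p,z in [('mouth',(472,322),.145),('dogtip',(433,512),.029),('handle',(247,395),.068),('pfl',(128,450),.032),('pfr',(357,412),.032)]:
    w=onplane(s,c1(p),z)[0]; print(n,w,'dockframe',(w[:2]-t)@R)
print('axis pred',R@[-.087,-.108]+t,'handle home',R@[-.06,0]+t)
B=onplane(s,c2([(219,75),(202,288)]),.178); print('bar ends',B,np.linalg.norm(B[0]-B[1]),B.mean(0))
Q=onplane(s,c2([(350,203),(247,525)]),.008); print('holder right edge',Q,np.linalg.norm(Q[0]-Q[1]))
print('rims',onplane(s,c2([(240,210),(172,428)]),.103))
print('tcp',status.current_tcp_pos())
# wrist camera offset in tool frame
w=np.load('pics/wrist0.npz'); c,v=ray(w,[w['K'][:2,2]],True); 
from scipy.spatial.transform import Rotation as Ro
Rt=Ro.from_quat(status.current_orientation()).as_matrix(); print('cam in tool',Rt.T@(c-status.current_tcp_pos()),Rt.T@v[0])
print((w['depth']>0).mean(), Rt)
E
```

```text
dock 0.15105066506091508 [ 0.63828874 -0.05037023] [0.0017645  0.00150749 0.00157832 0.00324584]
mouth [ 0.56838366 -0.16897738  0.145     ] dockframe [-0.08695674 -0.10673753]
dogtip [ 0.49515129 -0.16289904  0.029     ] dockframe [-0.15844061 -0.08970862]
handle [ 0.54704755 -0.06546951  0.068     ] dockframe [-0.09247437 -0.00119766]
pfl [ 0.52468671 -0.00611888  0.032     ] dockframe [-0.1056497   0.06084196]
pfr [ 0.54623901 -0.12370989  0.032     ] dockframe [-0.10203753 -0.05865323]
axis pred [ 0.56853087 -0.17023198] handle home [ 0.57897193 -0.05939884]
bar ends [[0.63958019 0.29480307 0.178     ]
 [0.52095675 0.29714453 0.178     ]] 0.11864654369274567 [0.58026847 0.2959738  0.178     ]
holder right edge [[0.60958191 0.25212156 0.008     ]
 [0.41030888 0.30449115 0.008     ]] 0.2060395947307562
rims [[0.5818134  0.2969369  0.103     ]
 [0.45533037 0.32813202 0.103     ]]
tcp [0.16655848 0.60225756 0.40402168]
cam in tool [-0.00219349 -0.08511837  0.02012961] [-8.99330547e-04  3.03250199e-01  9.52910546e-01]
0.9959651360544217 [[ 2.66492029e-01  9.63837095e-01 -2.28199789e-04]
 [ 9.63836417e-01 -2.66492113e-01 -1.14640712e-03]
 [-1.16576315e-03  8.55610911e-05 -9.99999317e-01]]
```

The coarse fit holds together: dock yaw is 0.151 with residuals of 3 mm or less, and the mouth measures (-87,-107) in the dock frame against the specified (-87,-108). The plate is about 32 mm out. The dog reach measures 74 mm, giving lock ≈ 0.25. The bar length measures 119 mm against 120. Next I'll check IK for the candidate yaws.

```bash
cat >> h.py <<'E'
from scipy.spatial.transform import Rotation as Ro
def down(a):
    c,s=np.cos(a),np.sin(a)
    return Ro.from_matrix(np.array([[c,s,0],[s,-c,0],[0,0,-1]])).as_quat()
E
python3 - <<'E'
from h import *
np.set_printoptions(precision=3,suppress=True)
for n,p,aa in [('push',(.50,-.071,.045+.182),(.151,.151+np.pi,.151-np.pi)),('grasp',(.58,.296,.168+.163),(np.pi/2-.02,-np.pi/2-.02)),('seat',(.5685,-.170,.195+.163),[-.10+k*np.pi/2 for k in(-2,-1,0,1,2)]),('mouthhi',(.5685,-.170,.49),[-.10+k*np.pi/2 for k in(-2,-1,0,1,2)])]:
    for a in aa: print(n,round(a,2),planner.inverse_kinematics(p,down(a)))
print(status.current_clock())
E
```

```text
push 0.15 [-0.552  0.568  0.792  2.087 -0.611  0.731  0.787]
push 3.29 [-0.793  0.856  1.248  2.098 -1.014  1.004 -1.973]
push -2.99 [-0.793  0.856  1.248  2.098 -1.014  1.004 -1.973]
grasp 1.55 [-0.639  0.521  0.133  1.615 -0.078  1.012  1.069]
grasp -1.59 [-0.991  0.594  0.665  1.64  -0.409  1.051 -1.793]
seat -3.24 [-0.586  0.722  1.255  1.78  -0.737  1.206 -2.354]
seat -1.67 [-0.493  0.585  1.029  1.775 -0.557  1.106 -0.945]
seat -0.1 [-0.509  0.601  1.062  1.776 -0.582  1.117  0.648]
seat 1.47 [-0.359  0.492  0.793  1.768 -0.399  1.049  2.049]
seat 3.04 [-0.586  0.722  1.255  1.78  -0.737  1.206 -2.354]
mouthhi -3.24 [-0.613  0.539  1.263  1.606 -0.521  1.384 -2.532]
mouthhi -1.67 [-0.528  0.439  1.061  1.603 -0.392  1.332 -1.084]
mouthhi -0.1 [-0.52   0.433  1.045  1.602 -0.383  1.33   0.478]
mouthhi 1.47 [-0.486  0.41   0.981  1.6   -0.349  1.319  2.016]
mouthhi 3.04 [-0.613  0.539  1.263  1.606 -0.521  1.384 -2.532]
0.15
```

Run:
```python
from h import *
y=.151;R=np.array([[np.cos(y),-np.sin(y)],[np.sin(y),np.cos(y)]]);t=np.array([.6383,-.0504])
p=status.current_tcp_pos(); ctrl.move_straight([p[0],p[1],.47],feed=.3)
q=R@[-.135,-.0]+t
ctrl.goto([q[0],q[1],.42],down(y)); snap('wrist','w1')
claw.gripper_to(0.0,20)
print(status.current_clock(),status.current_tcp_pos(),status.current_force(),q)
```

```text
4.575 [ 0.50484822 -0.0706976   0.41999729] [-0.41225153 -0.16749804 -0.79449473] [ 0.50483615 -0.07070762]
```

View pics/w1.png

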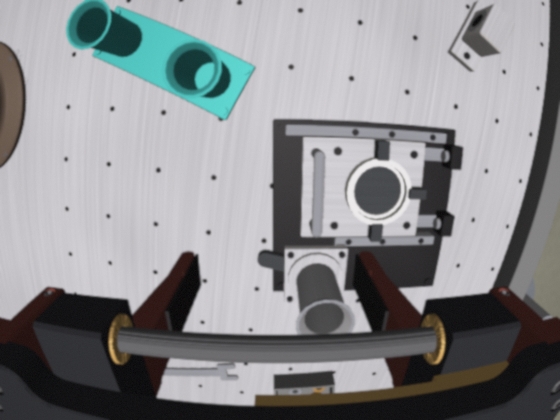

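The wrist view shows the dock with the plate handle at (318,193), the tube mouth at (325,318) and the dog tip at (264,259). I'll measure these and compare them with the top view.

Run:
```python
from h import *
s=np.load('pics/w1.npz')
a=cv2.resize(s['color'][100:345,250:470],None,fx=2.9*0.82,fy=2.9*0.82,interpolation=cv2.INTER_CUBIC);cv2.imwrite('pics/w1c.png',cv2.convertScaleAbs(a,alpha=1.4))
P=onplane(s,[(274,120),(455,130),(272,290),(433,286)],.012,True)
y,t,r=rigid([(-.14,.08),(.1,.08),(-.14,-.15),(.1,-.15)],P);print(y,t,r)
y=.151;t=np.array([.6383,-.0504]);R=np.array([[np.cos(y),-np.sin(y)],[np.sin(y),np.cos(y)]])
for n,p,z in [('mouth',(325,318),.145),('dog',(262,259),.029),('h',(318,193),.068)]:
    w=onplane(s,p,z,True)[0];print(n,w,(w[:2]-t)@R)
    u,v=p; print(s['depth'][v,u])
```

```text
0.14598449295251387 [ 0.63655359 -0.05229131] [0.00261007 0.00224049 0.00226291 0.00086526]
mouth [ 0.56447499 -0.16415706  0.145     ] [-0.09009708 -0.10135737]
0.34242296
dog [ 0.49903428 -0.16562901  0.029     ] [-0.15501457 -0.09296854]
0.40719354
h [ 0.54602778 -0.06228247  0.068     ] [-0.09300971  0.00213296]
0.34053773
```

View pics/w1c.png

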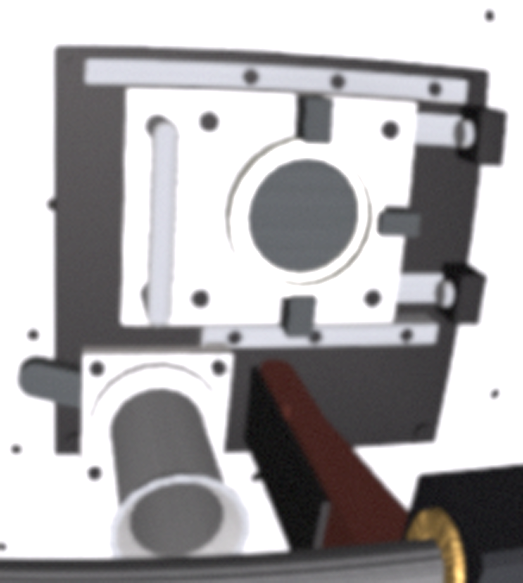

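Run:
```python
from h import *
y=.15;R=np.array([[np.cos(y),-np.sin(y)],[np.sin(y),np.cos(y)]]);t=np.array([.638,-.0508])
W=lambda x,yy,z:[*(R@[x,yy]+t),z]
D=lambda p:(np.array(p)[:2]-t)@R
z=.182+.049
ctrl.move_straight(W(-.135,0,z),feed=.2,ori=down(y))
print(status.current_force())
c=ctrl.move_straight(W(-.068,0,z),feed=.035,contact_N=22)
print(c,D(status.current_tcp_pos()),status.current_force(),status.current_clock())
ctrl.sleep(.15); print(D(status.current_tcp_pos()),status.current_force())
```

```text
[ 0.71900143 -0.18962418 -0.38093361]
True [-0.07317729 -0.00037453] [-0.7042311   0.24115517  0.30302735] 7.375
[-0.07333124 -0.00023488] [ 0.47541651 -0.05218112 -0.19274877]
```

Run:
```python
from h import *
y=.15;R=np.array([[np.cos(y),-np.sin(y)],[np.sin(y),np.cos(y)]]);t=np.array([.638,-.0508])
D=lambda p:(np.array(p)[:2]-t)@R
c=ctrl.move_straight([*(R@[-.062,0]+t),.231],feed=.02,contact_N=22)
print(c,D(status.current_tcp_pos()),status.current_force(),status.current_clock())
ctrl.move_straight([*(R@[-.12,0]+t),.231],feed=.15)
ctrl.move_straight([*(R@[-.15,0]+t),.42],feed=.35)
s=snap('top','t1')
a=cv2.resize(s['color'][135:240,250:355],None,fx=5.5,fy=5.5,interpolation=cv2.INTER_CUBIC)
cv2.imwrite('pics/t1c.png',cv2.convertScaleAbs(a,alpha=1.5,beta=20))
w=snap('wrist','w2');cv2.imwrite('pics/w2c.png',cv2.convertScaleAbs(cv2.resize(w['color'][100:345,250:500],None,fx=2.4,fy=2.4),alpha=1.4))
print(status.current_clock())
```

```text
True [-0.07132816 -0.00052398] [-0.3045685   1.09483662 -0.06155868] 7.9167
9.1917
```

View pics/t1c.png

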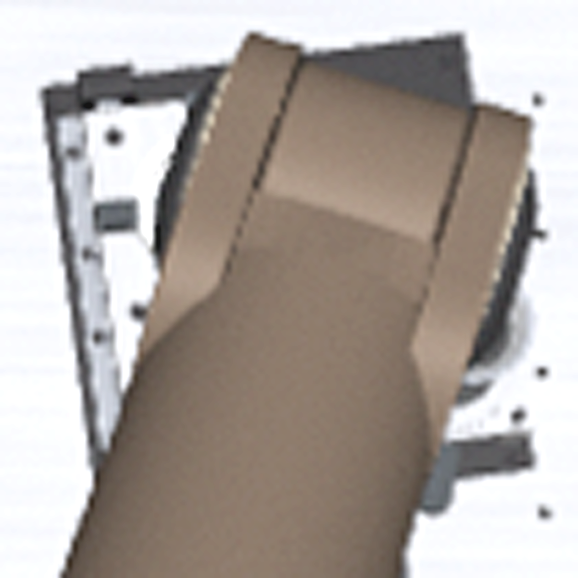

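View pics/w2c.png

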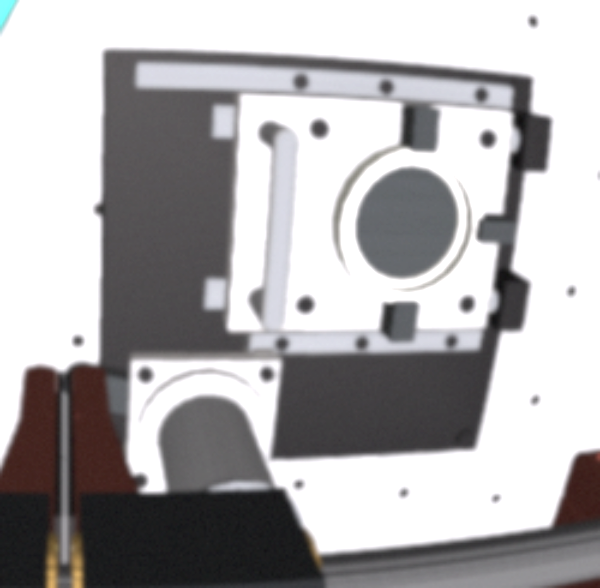

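Run:
```python
from h import *
ctrl.goto([.56,.296,.44],down(np.pi/2-.02))
print(status.current_clock())
claw.gripper_to(.7)
s=snap('top','t2')
a=cv2.resize(s['color'][135:240,250:355],None,fx=5.5,fy=5.5,interpolation=cv2.INTER_CUBIC)
cv2.imwrite('pics/t2c.png',cv2.convertScaleAbs(a,alpha=1.5,beta=20))
w=snap('wrist','w3');print(status.current_clock(),status.current_tcp_pos())
```

```text
10.6
11.7417 [0.56000021 0.29598777 0.43997373]
```

View pics/t2c.png

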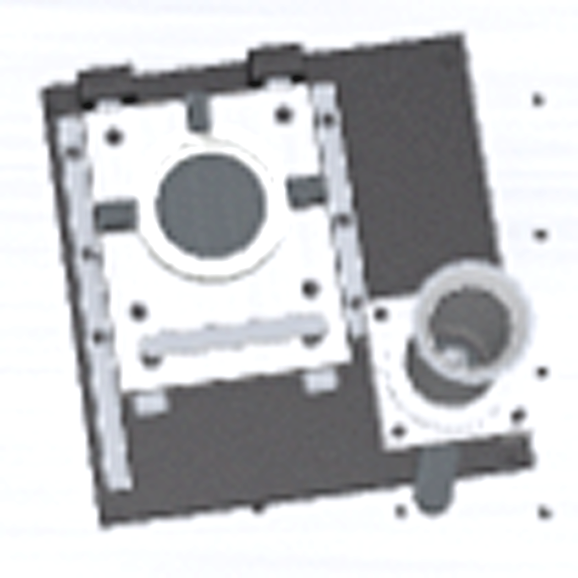

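View pics/w3.png

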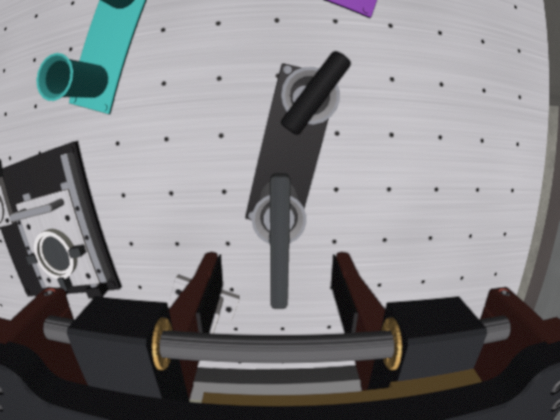

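The top view (t2c) shows the plate at the stop buttons with its front edge at about (120,389)–(352,358). The wrist view (w3) shows the key bar running from (280,176) to (280,308). The nut runner, at (317,92), sits in the other tube. I'll check whether the plate is home and refine the bar.

Run:
```python
from h import *
s0=np.load('pics/top0.npz');s=np.load('pics/t2.npz');w=np.load('pics/w3.npz')
c1=lambda p:np.array(p)/5.5+[250,135]-0.4
y=.15;R=np.array([[np.cos(y),-np.sin(y)],[np.sin(y),np.cos(y)]]);t=np.array([.638,-.0508])
for n,p,z in [('fl',(120,389),.032),('fr',(352,358),.032),('ring',(212,207),.042),('handle',(236,338),.068)]:
    print(n,(onplane(s,c1(p),z)[0][:2]-t)@R)
# plate hole shifts between images
for a,b in [((147,368),(138,312)),((319,345),(310,288)),((122,191),(114,137)),((292,169),(284,115))]:
    A=(onplane(s0,c1(a),.032)[0][:2]-t)@R;B=(onplane(s,c1(b),.032)[0][:2]-t)@R;print('hole',A,B,B-A)
B=onplane(w,[(280,176),(280,308)],.178,True);print('bar',B,np.linalg.norm(B[0]-B[1]),B.mean(0),np.arctan2(*(B[1]-B[0])[[1,0]]))
g=cv2.resize(w['color'][150:330,230:330],None,fx=3.3,fy=3.3,interpolation=cv2.INTER_CUBIC);cv2.imwrite('pics/w3c.png',cv2.convertScaleAbs(g,alpha=1.5))
# bar side edges by row
gr=cv2.cvtColor(w['color'],cv2.COLOR_BGR2GRAY)
for r in (190,210,230,250,270,290,300): print(r,gr[r,266:298].tolist())
d=w['depth'];print([round(float(d[r,280]),4) for r in (185,210,240,270,300)])
# world z from depth
K=w['K'];Rm=cv2.Rodrigues(w['rvec'])[0]
for r in (185,210,240,270,300):
    c,v=ray(w,(280,r),True); zc=(v[0]@Rm.T)[2]; print(c+v[0]*d[r,280]/zc)
```

```text
fl [-0.07317358  0.06087032]
fr [-0.07316822 -0.06009825]
ring [0.01367288 0.00093942]
handle [-0.06240211  0.00038142]
hole [-0.06410154  0.04558095] [-0.03411846  0.04614763] [0.02998308 0.00056668]
hole [-0.06406644 -0.04420614] [-0.03348234 -0.04405833] [0.03058411 0.0001478 ]
hole [0.03120875 0.04560405] [0.06077394 0.04580481] [0.02956519 0.00020077]
hole [ 0.03108318 -0.04415577] [ 0.06071872 -0.04428806] [ 0.02963554 -0.00013229]
bar [[0.52034837 0.29754625 0.178     ]
 [0.63766111 0.29558258 0.178     ]] 0.11732917572278721 [0.57900474 0.29656442 0.178     ] -0.016737181904552943
190 [70, 71, 66, 62, 58, 66, 68, 69, 69, 69, 70, 71, 71, 74, 71, 70, 73, 71, 71, 72, 70, 71, 66, 61, 63, 67, 69, 69, 65, 58, 54, 53]
210 [110, 132, 136, 116, 84, 67, 69, 70, 68, 67, 68, 72, 71, 72, 72, 73, 73, 71, 72, 72, 70, 71, 70, 85, 107, 109, 89, 70, 64, 74, 94, 113]
230 [100, 91, 94, 90, 75, 67, 69, 68, 68, 69, 70, 71, 71, 72, 73, 73, 71, 71, 71, 72, 72, 70, 68, 70, 84, 98, 114, 128, 135, 138, 138, 139]
250 [193, 194, 190, 170, 120, 79, 70, 71, 69, 69, 70, 72, 73, 74, 73, 73, 72, 72, 72, 73, 73, 76, 106, 152, 183, 193, 195, 195, 195, 194, 196, 195]
270 [192, 191, 187, 168, 121, 80, 71, 71, 68, 69, 72, 71, 72, 74, 72, 74, 73, 72, 72, 72, 73, 83, 123, 168, 187, 189, 190, 189, 189, 189, 191, 190]
290 [188, 188, 186, 167, 122, 82, 70, 69, 68, 68, 70, 71, 71, 73, 73, 72, 73, 72, 72, 72, 79, 98, 140, 175, 188, 189, 189, 189, 188, 189, 189, 189]
300 [190, 189, 185, 169, 125, 84, 71, 68, 68, 69, 69, 72, 72, 73, 72, 72, 72, 72, 72, 71, 83, 113, 155, 180, 188, 189, 190, 189, 189, 190, 189, 189]
[0.2469, 0.2519, 0.2612, 0.2682, 0.2777]
[0.52738131 0.29742166 0.17774032]
[0.54697558 0.2970646  0.17870642]
[0.57264075 0.29664005 0.1771515 ]
[0.59920792 0.29618986 0.17829382]
[0.62926844 0.29571529 0.17779656]
```

View pics/w3c.png

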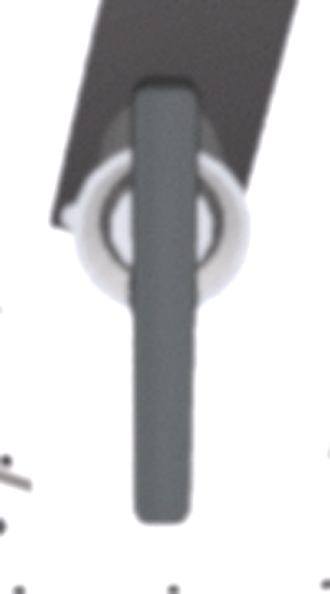

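The plate moved 30 mm and both front corners read equal x (square to the stops). The two pushes each ended on a hard 22 N contact. Its absolute x is within ±2 mm of home. The bar fit agrees between the two views to 1 mm, so I'll grasp and lift.

Run:
```python
from h import *
a=np.pi/2-.018
ctrl.move_straight([.5797,.2965,.42],feed=.2,ori=down(a))
ctrl.move_straight([.5797,.2965,.330],feed=.12,contact_N=15)
claw.gripper_to(0.0,55)
print(status.current_grip_width(),status.current_force(),status.current_wrist_torque())
c=ctrl.move_straight([.5797,.2965,.38],feed=.1)
print(c,status.current_force(),status.current_wrist_torque())
ctrl.move_straight([.5797,.2965,.505],feed=.2)
ctrl.sleep(.2)
print(status.current_tcp_pos(),status.current_force(),status.current_wrist_torque(),status.current_grip_width())
snap('wrist','w4');snap('scene','s4');print(status.current_clock())
```

```text
0.18024131767312374 [-0.00210427  0.39422992 -0.06726807] [ 0.30306815 -0.00808266  0.04876758]
False [-0.79895556  0.83285567 -3.6836455 ] [-0.05620321  0.05972461 -0.00538824]
[0.57952375 0.29664507 0.5033871 ] [-0.08443365  0.46672062 -4.97318463] [ 0.09644697  0.0142315  -0.00636622] 0.175512935146546
15.4333
```

View pics/w4.png

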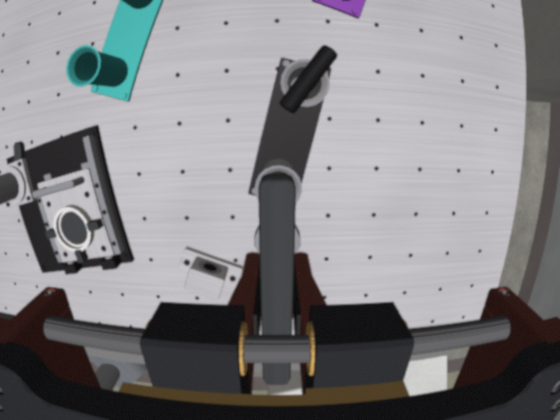

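View pics/s4.png

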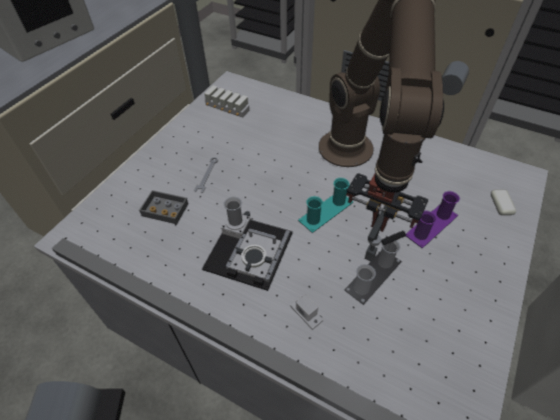

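The key is held: width 15.4 mm, load about 4.5 N, and the shank hangs upright in w4 at (278,230). Next I'll move part-way for a clean view of the tube mouth.

Run:
```python
from h import *
ctrl.goto([.55,-.06,.505],down(1.47))
w=snap('wrist','w5')
cv2.imwrite('pics/w5b.png',cv2.convertScaleAbs(w['color'],alpha=1.4))
p=proj(w,[.5685,-.17,.145],True)[0];print(p,status.current_clock(),status.current_tcp_pos())
```

```text
[181.60892668 220.32481721] 16.825 [ 0.55065365 -0.0579682   0.504787  ]
```

View pics/w5b.png

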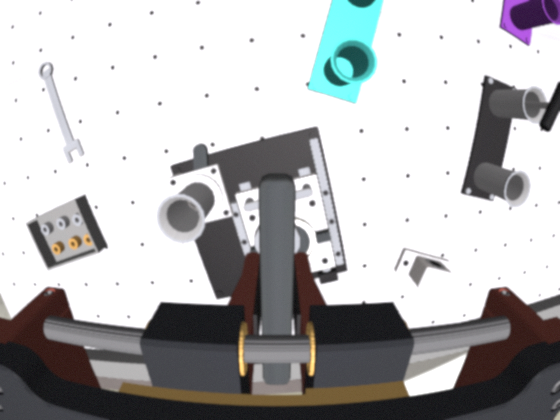

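Run:
```python
from h import *
w=np.load('pics/w5.npz')
def crop(s,x0,y0,x1,y1,f,n,al=1.3):
    g=cv2.resize(s['color'][y0:y1,x0:x1],None,fx=f,fy=f,interpolation=cv2.INTER_CUBIC);cv2.imwrite('pics/'+n,cv2.convertScaleAbs(g,alpha=al))
crop(w,145,135,245,255,5,'w5c.png')
crop(np.load('pics/t2.npz'),310,170,360,240,8,'t2m.png')
```

```text
(no output)
```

View pics/w5c.png

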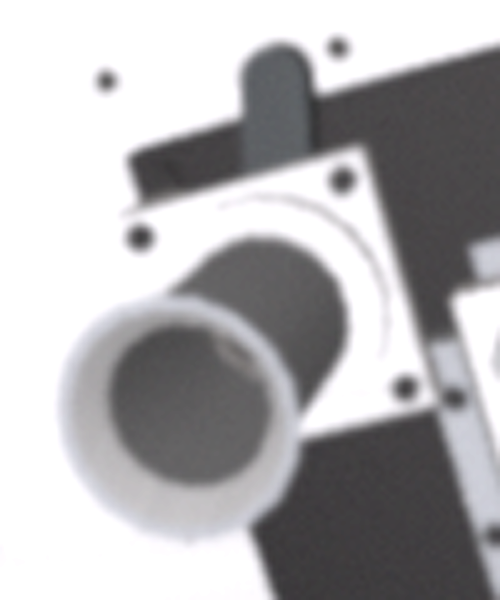

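View pics/t2m.png

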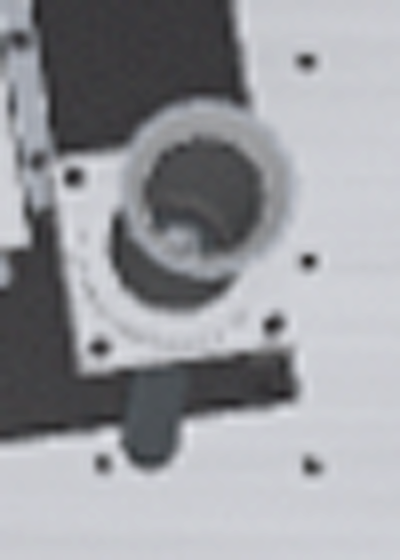

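Run:
```python
from h import *
w=np.load('pics/w5.npz');t2=np.load('pics/t2.npz')
a=lambda p:np.array(p,float)/5+[145,135]-.4
b=lambda p:np.array(p,float)/8+[310,170]-.45
E=onplane(w,a([(58,410),(300,425),(182,295),(190,540)]),.145,True);print('rim w',E.mean(0),np.linalg.norm(E[0]-E[1]),np.linalg.norm(E[2]-E[3]))
E=onplane(t2,b([(120,180),(298,190),(207,98),(212,277)]),.145);print('rim t',E.mean(0),np.linalg.norm(E[0]-E[1]),np.linalg.norm(E[2]-E[3]))
F=onplane(w,a([(140,237),(405,388),(343,180)]),.046,True);c=F[:2].mean(0);print('flange w',c,np.arctan2(*(F[0]-F[2])[[1,0]]),np.arctan2(*(F[2]-F[1])[[1,0]]),np.linalg.norm(F[0]-F[2]),np.linalg.norm(F[2]-F[1]))
G=onplane(t2,b([(74,178),(274,324),(99,348)]),.046);c2=G[:2].mean(0);print('flange t',c2,np.arctan2(*(G[0]-G[2])[[1,0]]),np.arctan2(*(G[2]-G[1])[[1,0]]))
yaw=.15
for nm,d in [('w edges',onplane(w,a([(243,95),(245,165),(312,75),(310,150)]),.029,True)),('t edges',onplane(t2,b([(122,440),(137,370),(177,450),(188,365)]),.029))]:
    for i in (0,2):
        v=d[i]-d[i+1]; print(nm,np.arctan2(v[1],v[0]))
for nm,p,c in [('w',onplane(w,a((277,44)),.029,True)[0],c),('t',onplane(t2,b((150,468)),.029)[0],c2)]:
    v=(p-c)[:2];print('tip',nm,p,np.linalg.norm(v),'dir',np.arctan2(v[1],v[0]))
```

```text
rim w [ 0.56613335 -0.17056863  0.145     ] 0.05807955895729442 0.05864476555788416
rim t [ 0.56930054 -0.16973917  0.145     ] 0.0582977242109506 0.0599824643534131
flange w [ 0.56663438 -0.17231214  0.046     ] -1.424899930008012 -2.995811022708981 0.06228926159762468 0.06205190827066041
flange t [ 0.56884758 -0.16972792  0.046     ] 0.14012116368778493 1.7232176598129862
w edges 3.021785452365597
w edges 2.975246247529746
t edges 2.9288018791783776
t edges 3.0071949226469563
tip w [ 0.49254101 -0.1634655   0.029     ] 0.07461963172485671 dir 3.0227566221383495
tip t [ 0.49412555 -0.16281562  0.029     ] 0.075041068994049 dir 3.0493483242678407
```

Axis estimates: wrist (0.566,-0.171) and top (0.569,-0.170), so I'll use the mean. The rim and hole spacings match the given sizes. Dog direction 3.03 gives lock ≈ 0.26 and a stem yaw of about -0.11. Now I'll lower with contact guards.

Run:
```python
from h import *
np.set_printoptions(precision=4,suppress=True)
X=[.568,-.1703]
def rep(n): print(n,status.current_tcp_pos(),'F',status.current_force(),'T',status.current_wrist_torque(),round(status.current_clock(),2))
ctrl.move_straight([*X,.505],feed=.15,ori=down(np.pi/2-.11)); ctrl.sleep(.2); rep('above'); print(status.current_qpos())
c=ctrl.move_straight([*X,.44],feed=.06,contact_N=8); rep(c)
if not c:
    c=ctrl.move_straight([*X,.39],feed=.06,contact_N=8); rep(c)
snap('scene','s6');w=snap('wrist','w6');rep('')
```

```text
above [ 0.5682 -0.1692  0.505 ] F [ 0.0495  0.6362 -5.0689] T [-0.0166  0.034  -0.0222] 17.92
[-0.4036  0.3573  0.8396  1.5731 -0.2718  1.333   1.9316]
False [ 0.5681 -0.1704  0.4404] F [-0.1233  0.3656 -4.3788] T [0.0008 0.0509 0.0022] 19.15
False [ 0.5681 -0.1704  0.3904] F [-0.7776 -0.6891 -4.1248] T [-0.001   0.023  -0.0372] 20.13
 [ 0.5681 -0.1704  0.3905] F [ 0.4631  0.58   -4.9697] T [0.0475 0.0125 0.0112] 20.23
```

View pics/w6.png

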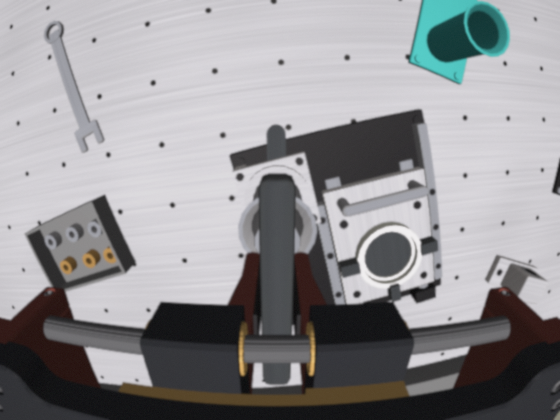

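The key is in the tube with no contact force. The bar is centred on the rim (278,228) and in line with the dog (277,135). I'll carry on down onto the stem.

Run:
```python
from h import *
np.set_printoptions(precision=4,suppress=True)
X=[.568,-.1703]
def rep(n): print(n,status.current_tcp_pos(),'F',status.current_force(),'T',status.current_wrist_torque(),round(status.current_clock(),2))
c=ctrl.move_straight([*X,.352],feed=.03,contact_N=10); rep(c);ctrl.sleep(.1);rep('');print(status.current_grip_width())
```

```text
True [ 0.5678 -0.1704  0.3567] F [-1.8093  0.125   6.7787] T [0.1459 0.6117 0.0449] 21.25
 [ 0.5677 -0.1704  0.3567] F [-1.0036 -0.1421  6.1029] T [ 0.1424  0.5604 -0.0056] 21.35
0.17454818843938696
```

It seated at TCP z 0.3567 against a predicted 0.357. Now I'll turn clockwise on joint 7 alone and watch the torque.

Run:
```python
from h import *
np.set_printoptions(precision=3,suppress=True)
ctrl.move_straight([.568,-.1703,.3578],feed=.02)
q0=np.array(status.current_qpos()); T0=status.current_wrist_torque(); print('T0',T0,status.current_force())
d=0
while d<1.62:
    d+= .2 if d<.99 else .06
    q=q0.copy(); q[6]-=d; ctrl.set_joints(q)
    T=status.current_wrist_torque(); print(round(d,2),T,status.current_force(),round(status.current_clock(),2))
    if abs(T[2]-T0[2])>.6: break
snap('wrist','w7');print(status.current_tcp_pos(),status.current_orientation(),status.current_grip_width())
```

```text
T0 [-0.005  0.042  0.016] [-0.073 -0.421 -3.556]
0.2 [0.092 0.44  0.033] [-1.596 -0.476 -4.5  ] 21.95
0.4 [0.281 0.41  0.009] [-1.097  0.403 -4.732] 22.26
0.6 [0.624 0.302 0.037] [-0.366  2.25  -6.422] 22.57
0.8 [0.899 0.046 0.043] [ 0.695  3.063 -8.034] 22.88
1.0 [ 1.295 -0.283  0.033] [ 0.445  3.727 -9.525] 23.18
1.06 [ 1.457 -0.428  0.159] [  1.089   4.421 -11.491] 23.43
1.12 [ 1.579 -0.634  0.145] [  1.708   4.725 -12.163] 23.68
1.18 [ 1.571 -0.695  0.206] [  1.865   4.505 -13.346] 23.93
1.24 [ 1.617 -0.752  0.15 ] [  2.478   4.599 -13.875] 24.18
1.3 [ 1.504 -0.822  0.155] [  2.76    4.429 -13.67 ] 24.43
1.36 [ 1.472 -0.851  0.124] [  2.71    4.981 -14.103] 24.68
1.42 [ 1.38  -1.032  0.188] [  2.319   4.743 -14.511] 24.93
1.48 [ 1.279 -1.003  0.125] [  3.103   3.841 -13.663] 25.18
1.54 [ 1.22  -1.165  0.125] [  3.764   4.519 -15.983] 25.43
1.6 [ 1.103 -1.074  0.483] [  3.02    3.717 -15.032] 25.68
1.66 [ 1.008 -0.867  0.76 ] [  2.898   2.592 -14.961] 25.93
[ 0.568 -0.17   0.358] [ 0.995 -0.098 -0.002 -0.   ] 0.1788399983887539
```

View pics/w7.png

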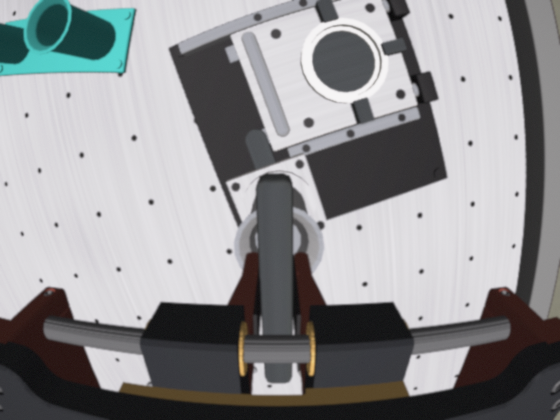

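Run:
```python
from h import *
w=np.load('pics/w7.npz')
g=cv2.resize(w['color'][20:230,165:345],None,fx=2.85,fy=2.85,interpolation=cv2.INTER_CUBIC);cv2.imwrite('pics/w7c.png',cv2.convertScaleAbs(g,alpha=1.5,beta=15))
```

```text
(no output)
```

View pics/w7c.png

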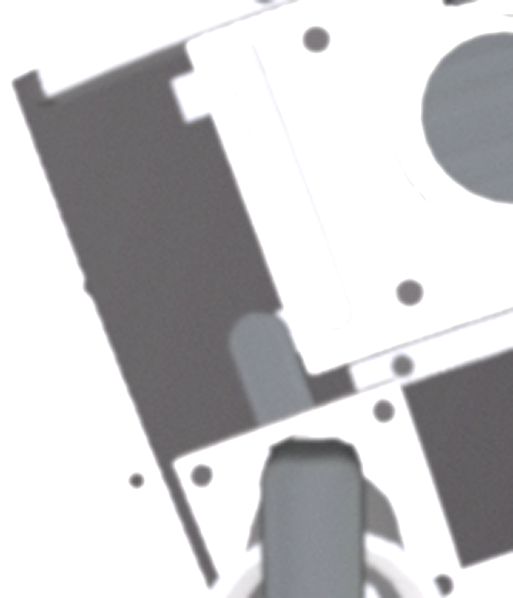

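Run:
```python
from h import *
np.set_printoptions(precision=3,suppress=True)
q0=np.array(status.current_qpos())
def step(d):
    q=q0.copy(); q[6]-=d; ctrl.set_joints(q); print(d,status.current_wrist_torque(),status.current_force(),status.current_grip_width())
step(.06)
for d in (-.06,-.12,-.2): step(d)
p=status.current_tcp_pos();print(p)
X=[.568,-.1703]
c=ctrl.move_straight([*X,.40],feed=.06,contact_N=25);print(c,status.current_force(),status.current_wrist_torque(),status.current_tcp_pos())
if not c: c=ctrl.move_straight([*X,.51],feed=.12,contact_N=25);print(c,status.current_tcp_pos())
ctrl.sleep(.2);print(status.current_force(),status.current_wrist_torque(),status.current_clock(),status.current_grip_width())
snap('wrist','w8')
```

```text
0.06 [ 0.945 -0.654  1.029] [  2.498   2.466 -13.203] 0.17468013808205482
-0.06 [ 0.914 -0.789  0.596] [  2.742   3.248 -10.75 ] 0.17834083671852743
-0.12 [ 0.999 -0.815  0.14 ] [ 3.194  2.231 -8.52 ] 0.17980357668705288
-0.2 [ 0.993 -0.606  0.064] [ 2.023  3.088 -4.332] 0.178089206371893
[ 0.568 -0.171  0.358]
False [-0.18   0.239 -3.295] [-0.059  0.081 -0.021] [ 0.568 -0.17   0.4  ]
False [ 0.568 -0.17   0.509]
[-1.25   0.462 -5.345] [-0.056  0.052  0.052] 29.1083 0.1768259072461304
```

View pics/w8.png

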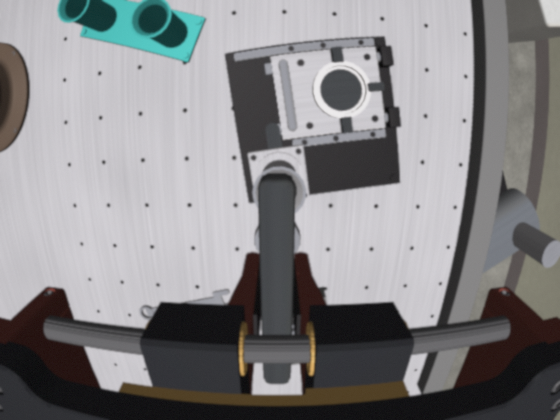

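The stop is firm: torque rose to 1.03 N·m and stayed loaded. The key lifted out cleanly, and w8 shows the dog (273,132) lying across the plate's front. Next I'll locate the empty holder tube from above.

Run:
```python
from h import *
ctrl.goto([.50,.16,.505],down(np.pi/2-.018))
s=snap('top','t9');w=snap('wrist','w9');print(status.current_clock(),status.current_tcp_pos())
g=cv2.resize(s['color'][145:270,110:210],None,fx=4.7,fy=4.7,interpolation=cv2.INTER_CUBIC);cv2.imwrite('pics/t9c.png',cv2.convertScaleAbs(g,alpha=1.3))
print(proj(w,[.58,.2967,.103],True),proj(s,[.58,.2967,.103]))
```

```text
30.5333 [0.50060297 0.15843234 0.50506849]
[[384.05968178 244.05603239]] [[160.7146971  189.93804704]]
```

View pics/t9c.png

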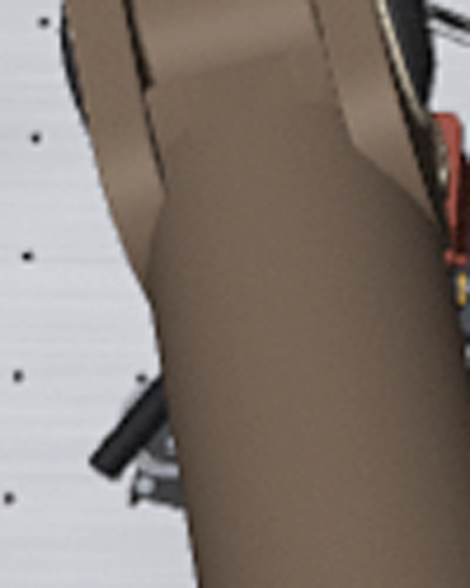

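View pics/w9.png

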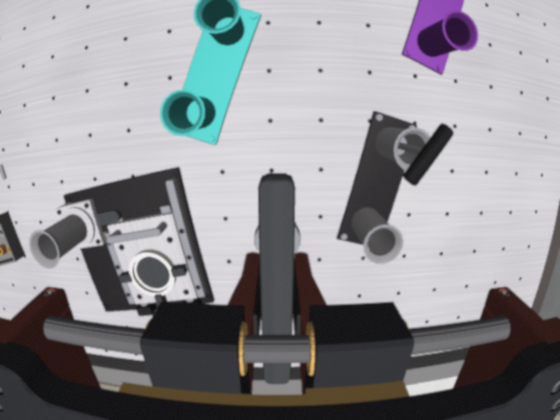

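Run:
```python
from h import *
w=np.load('pics/w9.npz')
g=cv2.resize(w['color'][190:280,330:420],None,fx=6,fy=6,interpolation=cv2.INTER_CUBIC);cv2.imwrite('pics/w9c.png',cv2.convertScaleAbs(g,alpha=1.3))
```

```text
(no output)
```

View pics/w9c.png

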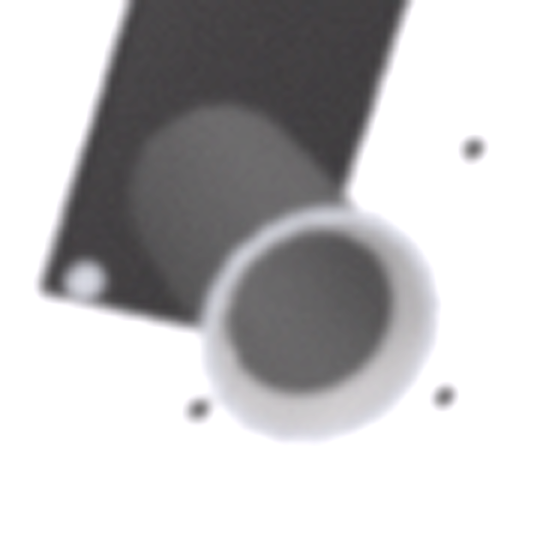

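The rim centre is at about (382.9,243.4), against a prediction of (384.1,244.1) for (0.580,0.2967). That agrees to about 1 mm, so I'll lower the key into the tube.

Run:
```python
from h import *
np.set_printoptions(precision=4,suppress=True)
X=[.5798,.2965];o=down(np.pi/2-.018)
def rep(n): print(n,status.current_tcp_pos(),'F',status.current_force(),'T',status.current_wrist_torque(),round(status.current_clock(),2))
ctrl.move_straight([*X,.505],feed=.15,ori=o); ctrl.sleep(.3); rep('above')
c=ctrl.move_straight([*X,.36],feed=.07,contact_N=8); rep(c)
if not c:
    c=ctrl.move_straight([*X,.325],feed=.03,contact_N=6); rep(c)
```

```text
above [0.5797 0.2961 0.5054] F [-0.0291 -0.3044 -5.1975] T [ 0.018   0.0271 -0.0109] 32.03
False [0.5799 0.2965 0.3603] F [ 0.1247  0.7094 -4.2313] T [-0.0041 -0.0061 -0.0019] 34.26
True [0.5798 0.2965 0.3301] F [-1.1235  0.427   5.4753] T [-0.0243  0.223   0.01  ] 35.17
```

The floor was reached at TCP z 0.3301, the same height as the original grasp (0.330). I'll release, back off and check.

Run:
```python
from h import *
claw.gripper_to(.6,20); ctrl.sleep(.2)
ctrl.move_straight([.5798,.2965,.45],feed=.12)
ctrl.move_straight([.50,.2965,.48],feed=.25)
snap('wrist','w10'); ctrl.goto([.40,.20,.50],down(np.pi/2-.018)); print(status.current_clock(),status.current_force())
s=snap('top','t10');c=snap('scene','s10')
g=lambda im,x0,y0,x1,y1,f:cv2.convertScaleAbs(cv2.resize(im[y0:y1,x0:x1],None,fx=f,fy=f,interpolation=cv2.INTER_CUBIC),alpha=1.4,beta=10)
cv2.imwrite('pics/t10c.png',g(s['color'],105,130,365,280,3));cv2.imwrite('pics/s10c.png',g(c['color'],195,180,425,310,3.4))
```

```text
38.4417 [0.18269196 0.53863863 0.76129582]
```

View pics/w10.png

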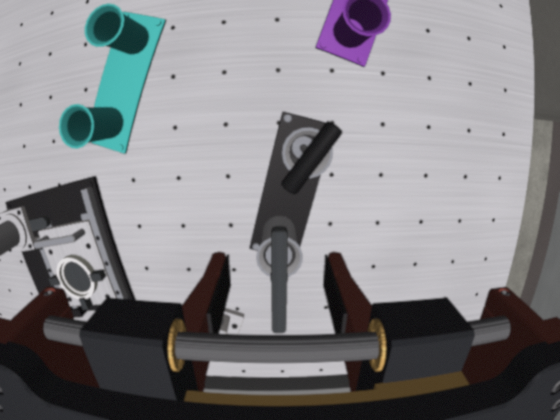

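View pics/t10c.png

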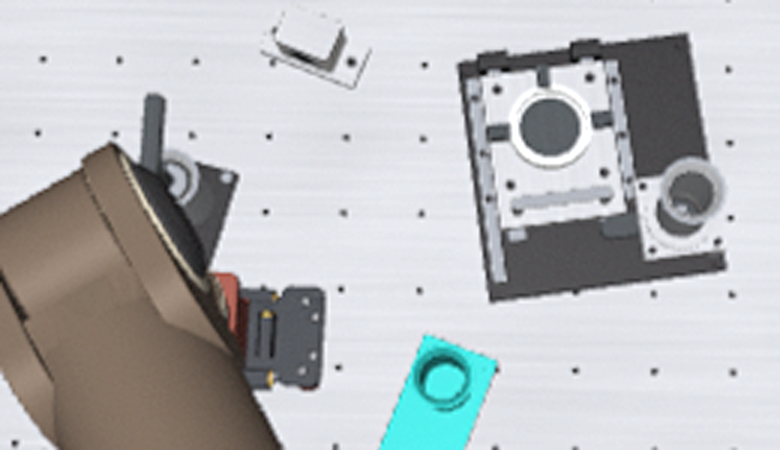

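View pics/s10c.png

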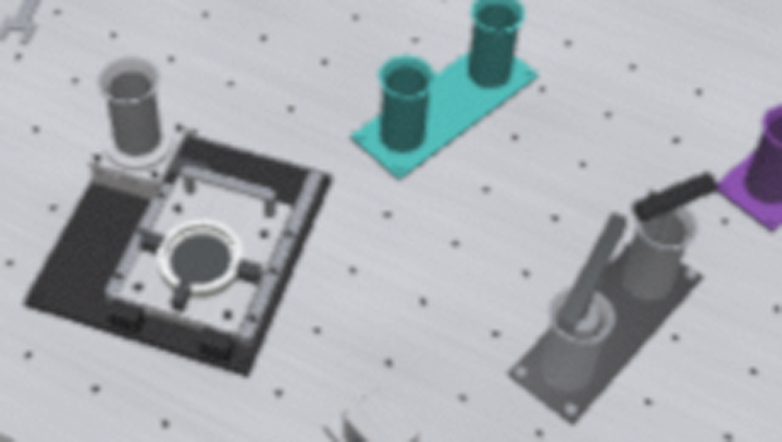

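The key is standing in its tube (top crop (155,130), scene crop (590,270)). The dog is across the plate's front at top crop (618,228). One last check on the dog's angle and the plate position.

Run:
```python
from h import *
s=np.load('pics/t10.npz');cv2.imwrite('pics/t10d.png',cv2.convertScaleAbs(cv2.resize(s['color'][180:230,260:350],None,fx=8.5,fy=8.5,interpolation=cv2.INTER_CUBIC),alpha=1.5,beta=15))
```

```text
(no output)
```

View pics/t10d.png

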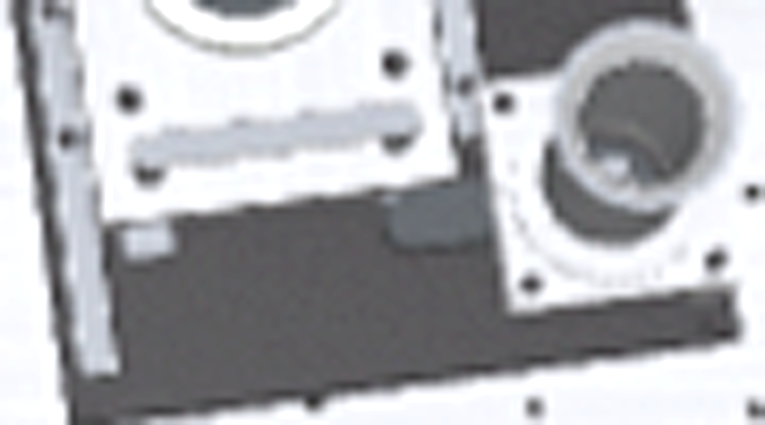

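Run:
```python
from h import *
s=np.load('pics/t10.npz');b=lambda p:np.array(p,float)/8.5+[260,180]-.45
c=np.array([.5685,-.1700]);p=onplane(s,b((390,222)),.029)[0][:2];v=p-c
print('tip r',np.linalg.norm(v),'lock',.148+np.pi-np.arctan2(v[1],v[0]))
e=onplane(s,b([(400,245),(488,237)]),.029);f=onplane(s,b([(108,222),(452,178)]),.032)
for q in(e,f): u=q[0]-q[1];print(np.arctan2(u[1],u[0])-np.pi/2)
y=.15;R=np.array([[np.cos(y),-np.sin(y)],[np.sin(y),np.cos(y)]]);t=np.array([.638,-.0508]);print((f[:,:2]-t)@R)
job.close_job();print(status.current_clock())
```

```text
tip r 0.07266264217498314 lock 1.5679338916621859
0.10663429123161472
0.14428082645148255
[[-0.07446883  0.05865245]
 [-0.07513192 -0.05728727]]
the job is handed in; nothing more can be done
the job is handed in; nothing more can be done
```

The job is done and handed in, finishing at about 38.5 s of the 67 s allowed. The plate is pushed home, the dog is turned to its stop across the plate's front, and the key is back in its own tube.

- **Plate:** I pushed it 30 mm by the handle until it met a firm 22 N contact, twice. In the last top view its front edge reads -74.5 and -75.1 mm in the dock frame, against -75 mm for home. The earlier plate readings were scattered by about ±2 mm: front edge +1.8 mm, handle -2.4 mm.
- **Key and dog:** The key seated at the expected height, and I turned it clockwise until the torque climbed to 1.0 N·m at the stop. The last top view gives the lock at 1.568 rad by the dog tip, against 1.571. One dog edge, a coarse measure, read about 0.04 rad off parallel to the plate.
- **Key return:** The key reached the tube floor at the same height I first grasped it. I released it and backed the arm well clear. The last pictures show it standing upright.
- **Bystanders:** The nut runner, bearing block and turquoise and purple look-alikes look unmoved in the last pictures. I did not look at the spanner and tray again after the arm withdrew, but it never went near them.
- **Disagreement:** The wrist and top cameras differed by up to about 3 mm on the guide tube's axis. I used a value between them, and the key went in with no contact.

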